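# Put the rinsed lint screen back into the dryer

### The arm

A 7-joint arm with a two-finger parallel gripper is mounted at the origin on the work surface. World frame = base frame: x ahead of the robot, y to its left, z up, the work surface at z = 0. Lengths are in m, angles in rad, forces in N, time in s.
With the tool pointing down it reaches from about 0.4 to 0.9 m from the base axis. Payload 5.5 kg.
Tool frame: the origin (TCP) lies midway between the tips of the shut fingers; the grasp point (between the pads) lies 19 mm behind it (manip.grip_depth is the distance from the TCP to the grasp point, in m); z points along the fingers, y is the line along which they close (so a half turn about z gives the same grasp; the last joint's range is limited). The gripper opens to 92 mm and grips with 3 to 60 N. Pads are 19 mm wide; open, the fingers measure 130 mm over their backs; the gripper's body (75 mm by 190 mm) begins 47 mm behind the grasp point.
Start: joints at [-0.934, 0.501, -0.427, 1.55, 0.221, 1.138, -0.21], TCP at [0.237, 0.605, 0.227] pointing down, gripper open.
Joint ranges: [-2.88, 2.88], [-0.31, 2.03], [-1.54, 1.56], [0.2, 2.42], [-1.41, 4.55], [0.19, 2.02], [-2.57, 2.57]. Speed limits (rad/s): [2.57, 2.57, 3.14, 3.14, 3.14, 3.14, 3.14].

### API

Orientations are given as a unit quaternion [x, y, z, w].
In Python, from bench import manip, effector, viewer gives the robot as it stands. Calls block until the motion is done:
- manip.move_pose(position, orientation): joint-space move of the TCP to a pose.
- manip.servo_line(position, ori=None, vel=0.15): straight line of the TCP; ori=None keeps the orientation; vel is the mean speed in m/s.
- manip.movej(angles): joint-space move.
- effector.open_jaws() and effector.close(f_grip=None): open the fingers fully, or close them until they stop; f_grip is the grip in N (None keeps the last).
- manip.sleep(seconds).
- manip.solve_ik(position, orientation): joint angles nearest the present ones, or None.
- viewer.get_image(name): name is "side" or "top" or "wrist"; returns the picture (480x640x3 uint8, red, green, blue); there is no depth.
- viewer.get_calibration(name): a dict with "vfov" (degrees; the focal length in pixels is half the picture's height over the tangent of half this angle, whatever the lens; pixels are square), "cx", "cy" (the principal point, pixels), "dist_coeffs" ([k1, k2, p1, p2, k3] as OpenCV has them; the pictures are not rectified), "eye" and "attitude" of the camera in the world. Camera axes: x right, y down, z forward; pixel columns grow to the right and rows downward; lengths in m; the calibration is good to about 2 mm. A picture is of the moment at which its call begins: read the wrist's pose just before it. get_calibration takes no time and is no camera call; for the wrist camera it gives the pose at the moment of the call.
A pose or a line that the arm cannot do raises manip.PlanningError and nothing moves.
- manip.hand_in(): hands the job in; it is judged then, once.
Readings, each from a call of its own:
- manip.current_clock(): time.
- manip.current_q(): joint angles.
- manip.current_joint_velocities(): joint speeds.
- manip.current_tau(): joint torques, N m.
- manip.current_tool_pos(): TCP position.
- manip.current_tcp_rot(): TCP orientation.
- manip.current_force(): force on the tool from outside, world axes, zero at the start.
- manip.current_wrist_torque(): the same for the moment, N m.
- manip.current_finger_gap(): finger opening in m.
- manip.current_gripper_force(): force on a finger pad.
Only numpy, scipy, OpenCV 4.12 (cv2) and the standard library are available. Lean on these libraries where they do the work, as an engineer would, in place of code of your own. Each camera call takes 0.05 s, during which the arm holds its last target. There are 200 camera calls.

### The job

The blue-handled lint screen has been rinsed and is standing in the drip rack on top of the dryer. Slide it back into the dryer's slanted lint slot, feeling for the guide channel under the deck and pushing it against its felt seal, without forcing it, until it is fully home with its cover flat on the deck, and let go of it. Leave the yellow screen in the rack and everything else on the dryer where it is.

Things in the scene. Friction and masses are not known exactly. Their poses are not given: they have to be found in the camera images.
- dryer: White dryer; level deck 95 mm above the robot's counter: x -160..+440, y -440..+160 mm. Origin: centre of the lint opening, at deck height. x: level, towards the dryer's front (away from the robot); y: along the opening; z: up. The black-rimmed opening in the 6 mm deck is 162 mm along y and spans x -16..+20 mm. A push over 90 N against it cracks the screen.
- slot_left (a point): At the deck surface, 75 mm along the dryer's +y from the opening's centre. The slot under the opening leans 25 deg (0.436 rad) from vertical: going down it runs towards the front, along (sin25, 0, -cos25) in the dryer's frame. From 30 to 122 mm down this line lies a black guide channel, gap 13.5 mm across by 156 mm along y, without lead-in.
- slot_right (a point): At the deck surface, 75 mm along the dryer's -y from the opening's centre. The channel is slack on its mounts: parallel to the slot and centred in y, but anywhere up to 6 mm off along the dryer's x from the opening's centre. Its place is not in any pose: feel for it. It holds against light pushes (under 50 N). From about 80 mm down a sprung felt roll drags on the blade.
- screen: Lint screen to fit, 130 to 210 g, blue top, white frame, steel mesh. Origin: centre of the blade's bottom edge; z: up the blade to the grip, y: along its width, x: across it. Blade 150 (y) x 11 (x) mm, 120 mm from bottom edge to cover; the lowest 6 mm are 8 mm thick. At first upright in the rack, a few degrees slack. Fitted, x points to the dryer's front and up, z leans 25 deg back to the robot.
- screen_grip (a point): Point to hold in the blue grip bar, 154 mm above the blade's bottom edge. The bar rises in line with the blade from the cover to 168 mm; it is 16 mm thick (x) and 90 mm wide (y).
- screen_seat (a point): On the blade's middle line at the underside of the blue cover plate, 120 mm above the bottom edge; at deck height when home. Cover 46 x 178 x 6 mm, set at 25 deg to the blade (lower on the screen's +x side): it lies flat on the deck when home and fits only this way round. The felt roll makes the last 35 to 40 mm need a push of some 5 to 15 N; weight alone does not seat it.
- cover_left (a point): Like screen_seat, 85 mm towards the screen's +y, at the cover's end.
- cover_right (a point): Like screen_seat, 85 mm towards the screen's -y, at the cover's other end.
- rack: Grey drip rack fixed on the deck, 160 (x) x 190 (y) mm, floor 12 mm thick; origin: centre of its underside. Two places 43 mm either side of the origin along its x, each with one screen upright between posts reaching 57 mm above the deck (lift 50 mm to clear). The screens' x points along the rack's x. The blue one may be in either place.
- spare: Lint screen of another machine, like the blue one but with yellow cover and grip, in the other place of the rack. Origin: centre of its bottom edge. Stays there.
- brush: Lint brush, 200 mm long, lying on the deck; origin under its middle. Leave alone.
- token_tin: Open steel tin, 72 mm across, 70 mm high; origin: centre of its underside. Leave alone.
- sheet_box: Green box 90 x 200 x 55 mm; origin: centre of its underside. Leave alone.
- softener: Blue bottle, 72 mm across, 140 mm high; origin: centre of its underside. Leave alone.
- powder_jar: Orange jar with white cap, 84 mm across, 110 mm high; origin: centre of its underside. Leave alone.

How it is judged:
On the way, in this order (a step that is already met when the one before it is completed fails the run):
1. the blue screen is lifted out of the rack (z of screen in the frame of rack above 0.058 m), for 0.1 s.
2. the blue screen's blade is in the slot, at least 45 mm down (z of screen in the frame of dryer below -0.045 m and horizontal distance between screen and dryer below 0.06 m), for 0.1 s.
At the end, for the whole second after the job is handed in: Blue screen home in the slot, right way round: both cover ends within 3 mm of the deck, blade leaning 25 deg (within 2.8), cover within 14 mm of the opening's centre, at rest, released; yellow screen and the other things on the deck within 20 mm of their starts (z of each of cover_left, cover_right in the frame of dryer below 0.003 m and z of screen_seat in the frame of dryer above -0.004 m and horizontal distance between screen_seat and dryer below 0.014 m and x of screen in the frame of dryer above 0.03 m and angle between screen's own z axis and vertical between 0.386 and 0.486 rad and linear speed of screen below 0.01 m/s and contact force between the fingers and screen below 0.1 N and distance of each of spare, brush, token_tin, sheet_box, softener, powder_jar from where it was at the start of the episode below 0.02 m); the robot touches nothing.
It fails at once if the screen is pushed against the dryer with more than 90 N (contact force between screen and dryer above 90 N).
It fails at once if the yellow screen is moved by more than 20 mm (distance of spare from where it was at the start of the episode above 0.02 m).
It fails at once if another thing on the deck is moved by more than 20 mm (distance of any of brush, token_tin, sheet_box, softener, powder_jar from where it was at the start of the episode above 0.02 m).
It also fails if it takes over 54 s, if anything falls off the work surface, if the arm or the gripper's body presses on something with over 40 N, if the wrist force passes 120 N, or if a joint passes its speed limit or range.

## Working session

There is one attempt and no reset: what is moved stays moved. The work goes in short steps, each a Python script; the robot and the scene stay as the last script left them, time stands still between calls to the robot, and variables do not carry over. Pictures are saved under pics/ and viewed, at most 10 in all, crops included, and the job is handed in when it is done.

```bash
ls; mkdir -p pics; python3 - <<'E'
from bench import manip, effector, viewer
import cv2, numpy as np
for n in ("side","top"):
    im=viewer.get_image(n); cv2.imwrite(f"pics/{n}0.png",im[:,:,::-1]); print(n,viewer.get_calibration(n))
print(viewer.get_calibration("wrist"))
print(manip.current_clock(),manip.current_tool_pos(),manip.current_tcp_rot())
E
```

```text
pics
side {'vfov': 48.447798175079505, 'cx': 313.6058424854584, 'cy': 229.37888801914252, 'dist_coeffs': array([-0.06248195,  0.        ,  0.        ,  0.        ,  0.        ]), 'eye': array([ 0.29893924, -0.83448292,  0.74888235]), 'attitude': array([ 0.8589809 , -0.14425872,  0.09471605, -0.48204782])}
top {'vfov': 42.87446042086622, 'cx': 318.50864266763114, 'cy': 236.21771012582266, 'dist_coeffs': array([-0.20084243,  0.        ,  0.        ,  0.        ,  0.        ]), 'eye': array([0.49346754, 0.03147624, 1.14240324]), 'attitude': array([ 0.71122049, -0.69956651,  0.05010311, -0.04755833])}
{'vfov': 59.5323976998411, 'cx': 323.1149822464493, 'cy': 236.96571885605238, 'dist_coeffs': array([-0.05759846,  0.        ,  0.        ,  0.        ,  0.        ]), 'eye': array([0.16361722, 0.63350619, 0.38361111]), 'attitude': array([0.81674718, 0.55710975, 0.08399085, 0.1244922 ])}
0.1 [0.23718699 0.60449585 0.22576724] [ 1.85828371e-01  9.82581806e-01 -8.78105712e-04 -1.97703129e-04]
```

View pics/top0.png

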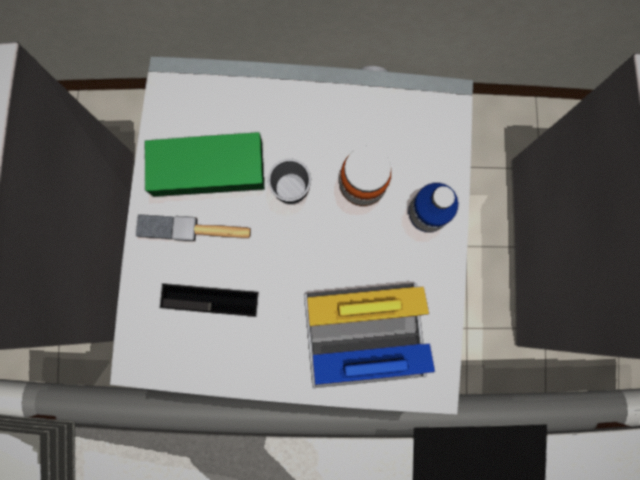

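View pics/side0.png

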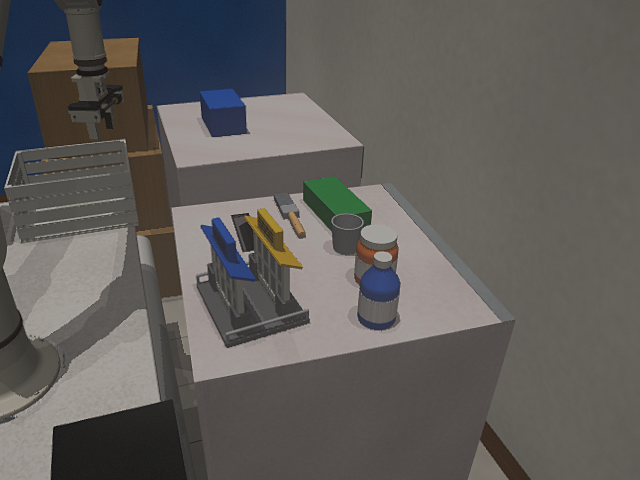

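```bash
cat > h.py <<'E'
from bench import manip, effector, viewer
import cv2, numpy as np
from scipy.spatial.transform import Rotation as R
def cam(n):
    c=viewer.get_calibration(n); f=240/np.tan(np.radians(c['vfov'])/2)
    K=np.array([[f,0,c['cx']],[0,f,c['cy']],[0,0,1]]); return K,c['dist_coeffs'],c['eye'],R.from_quat(c['attitude']).as_matrix()
def plane(c,px,z):
    K,d,e,A=c; u=cv2.undistortPoints(np.array(px,float).reshape(-1,1,2),K,d).reshape(-1,2)
    r=np.c_[u,np.ones(len(u))]@A.T; return e+r*((z-e[2])/r[:,2])[:,None]
def proj(c,P):
    K,d,e,A=c; return cv2.projectPoints(np.array(P,float).reshape(-1,1,3),cv2.Rodrigues(A.T)[0],-A.T@e,K,d)[0].reshape(-1,2)
def big(m,roi):
    x0,y0,x1,y1=roi; k=np.zeros_like(m); k[y0:y1,x0:x1]=m[y0:y1,x0:x1]
    cs=cv2.findContours(k,cv2.RETR_EXTERNAL,cv2.CHAIN_APPROX_NONE)[0]
    return max(cs,key=cv2.contourArea).reshape(-1,2)
def hsv(im): return cv2.cvtColor(im,cv2.COLOR_RGB2HSV)
def rectxy(P):
    r=cv2.minAreaRect((P[:,:2]*1000).astype(np.float32)); b=cv2.boxPoints(r); e=[b[1]-b[0],b[2]-b[1]]
    l=max(e,key=np.linalg.norm); a=np.degrees(np.arctan2(l[1],l[0]))%180
    return np.round(r[0],1),np.round(sorted(r[1]),1),round(a,2)
E
python3 - <<'E'
from h import *
im=cv2.imread("pics/top0.png")[:,:,::-1].copy(); c=cam("top"); H=hsv(im)
g=cv2.cvtColor(im,cv2.COLOR_RGB2GRAY)
dark=((g<75)*255).astype(np.uint8)
ct=big(dark,(145,270,275,330)); print("open",rectxy(plane(c,ct,.095)))
wh=((g>120)*255).astype(np.uint8)
hull=cv2.convexHull(big(wh,(100,75,480,416))); 
ap=cv2.approxPolyDP(hull,6,True).reshape(-1,2); print(ap.tolist()); print(np.round(plane(c,ap,.095),3))
bl=(cv2.inRange(H,(105,120,40),(128,255,255)))
ct=big(bl,(300,330,450,400)); print("blue cover",rectxy(plane(c,ct,.23)))
# bar: brightness inside blue
print(H[345:385:3,375].tolist())
cv2.imwrite("pics/cropA.png",cv2.resize(im[270:395,140:450,::-1],None,fx=2.5,fy=2.5,interpolation=cv2.INTER_CUBIC))
s=cv2.imread("pics/side0.png"); cv2.imwrite("pics/cropB.png",cv2.resize(s[200:350,180:320],None,fx=4,fy=4,interpolation=cv2.INTER_CUBIC))
E
```

```text
open (array([526.1, 216.5]), array([ 41.3, 166.6]), np.float32(86.41))
[[471, 81], [479, 95], [479, 360], [456, 415], [110, 384], [100, 91], [147, 75]]
[[ 0.933 -0.248  0.095]
 [ 0.906 -0.262  0.095]
 [ 0.428 -0.251  0.095]
 [ 0.334 -0.211  0.095]
 [ 0.374  0.386  0.095]
 [ 0.905  0.44   0.095]
 [ 0.936  0.352  0.095]]
blue cover (array([432. , -54.9]), array([ 44.6, 177.5]), np.float32(96.3))
[[150, 4, 60], [113, 130, 96], [111, 207, 155], [111, 211, 149], [111, 211, 93], [112, 202, 58], [111, 204, 125], [110, 193, 186], [110, 189, 188], [111, 199, 168], [111, 211, 149], [114, 120, 127], [0, 0, 127], [0, 0, 193]]
```

View pics/cropA.png

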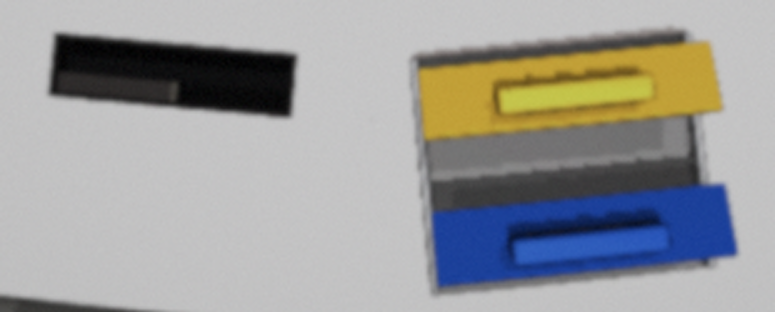

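View pics/cropB.png

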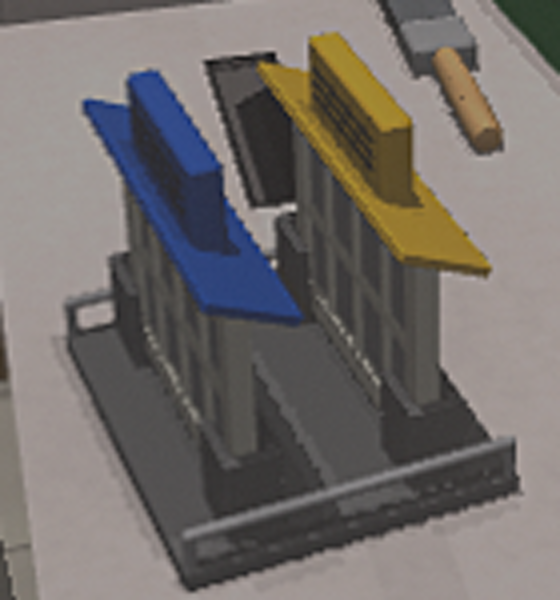

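```bash
python3 - <<'E'
from h import *
im=cv2.imread("pics/top0.png")[:,:,::-1].copy(); c=cam("top"); H=hsv(im)
V=H[:,:,2]
m=(cv2.inRange(H,(100,120,160),(128,255,255)))
ct=big(m,(320,340,430,390)); print("bar V>160",rectxy(plane(c,ct,.275)), cv2.boundingRect(ct))
m=(cv2.inRange(H,(100,120,172),(128,255,255)))
ct=big(m,(320,340,430,390)); print("bar V>172",rectxy(plane(c,ct,.275)))
yl=cv2.inRange(H,(20,120,215),(35,255,255)); ct=big(yl,(320,290,420,325)); print("yellow bar",rectxy(plane(c,ct,.275)))
# IK feasibility
def q(M): return R.from_matrix(M).as_quat()
for yaw,p,t in [(6.3,[.43,-.055,.26],0),(-3.6,[.51,.21,.40],25),(-3.6,[.48,.21,.24],25)]:
  for s in (1,-1):
    zt=np.array([np.sin(np.radians(t)),0,-np.cos(np.radians(t))]); yt=s*np.array([np.cos(np.radians(t)),0,np.sin(np.radians(t))])
    M=R.from_euler('z',yaw,degrees=True).as_matrix()@np.c_[np.cross(yt,zt),yt,zt]
    print(yaw,t,s,manip.solve_ik(np.array(p),q(M)))
E
```

```text
bar V>160 (array([428.4, -54.9]), array([11.9, 85.6]), np.float32(96.21)) (346, 361, 61, 15)
bar V>172 (array([428.3, -55.2]), array([10.6, 84.1]), np.float32(96.25))Traceback (most recent call last):
  File "<stdin>", line 8, in <module>
  File "h.py", line 15, in big
    return max(cs,key=cv2.contourArea).reshape(-1,2)
           ~~~^^^^^^^^^^^^^^^^^^^^^^^^
ValueError: max() iterable argument is empty
```

```bash
cat >> h.py <<'E'
def quat(yaw,t,s=1):
    """tool along a screen of given yaw, leaning t deg back to the robot; closing line = screen x * s"""
    a=np.radians(t); zt=np.array([np.sin(a),0,-np.cos(a)]); yt=s*np.array([np.cos(a),0,np.sin(a)])
    return R.from_matrix(R.from_euler('z',yaw,degrees=True).as_matrix()@np.c_[np.cross(yt,zt),yt,zt]).as_quat()
E
python3 - <<'E'
from h import *
for yaw,p,t in [(6.3,[.43,-.055,.26],0),(6.3,[.43,-.055,.38],0),(-3.6,[.45,.21,.40],25),(-3.6,[.48,.21,.24],25)]:
  for s in (1,-1):
    r=manip.solve_ik(np.array(p),quat(yaw,t,s)); print(yaw,t,s,None if r is None else np.round(r,2))
E
```

```text
6.3 0 1 [-0.07  0.04  0.14  2.04 -0.01  1.06  0.18]
6.3 0 -1 None
6.3 0 1 [-0.11 -0.06  0.16  1.86  0.01  1.34  0.17]
6.3 0 -1 None
-3.6 25 1 [-0.51 -0.17 -0.17  1.99  0.31  1.02 -0.87]
-3.6 25 -1 [-0.26 -0.17 -0.38  1.98  0.26  1.    2.32]
-3.6 25 1 [-0.53  0.04 -0.13  2.18  0.49  0.65 -1.08]
-3.6 25 -1 [-0.18  0.05 -0.49  2.17  0.52  0.66  2.04]
```

```bash
python3 - <<'E'
from h import *
p=manip.current_tool_pos(); manip.servo_line(p+[0,0,.15],vel=.25)
Q=quat(6.3,0); gd=manip.grip_depth; print(gd)
x,y=.4275,-.055; zt=.107+.161-gd
manip.move_pose(np.array([x,y,.38]),Q)
manip.servo_line(np.array([x,y,zt]),vel=.12)
print("F before",manip.current_force())
effector.close(30)
print("gap",manip.current_finger_gap(),manip.current_gripper_force(),manip.current_force(),manip.current_tool_pos(),manip.current_clock())
manip.servo_line(np.array([x,y,zt+.12]),vel=.12)
print(manip.current_force(),manip.current_wrist_torque())
for n in("side","top"):
    cv2.imwrite(f"pics/{n}1.png",viewer.get_image(n)[:,:,::-1])
print(manip.current_tool_pos(),manip.current_clock())
s=cv2.imread("pics/side1.png"); cv2.imwrite("pics/cropC.png",cv2.resize(s[60:340,150:400],None,fx=2.1,fy=2.1,interpolation=cv2.INTER_CUBIC))
E
```

```text
0.0188
F before [-1.06403939  1.00972985 -0.06097439]
gap 0.01573919557397664 29.979272782802582 [-0.38873134 -0.18276876  0.63692643] [ 0.42743046 -0.05500959  0.24920445] 5.6917
[ 1.24151205 -0.70604888 -1.89093678] [-0.07562244  0.04689759 -0.00979317]
[ 0.42702652 -0.05495415  0.3683438 ] 6.9417
```

View pics/cropC.png

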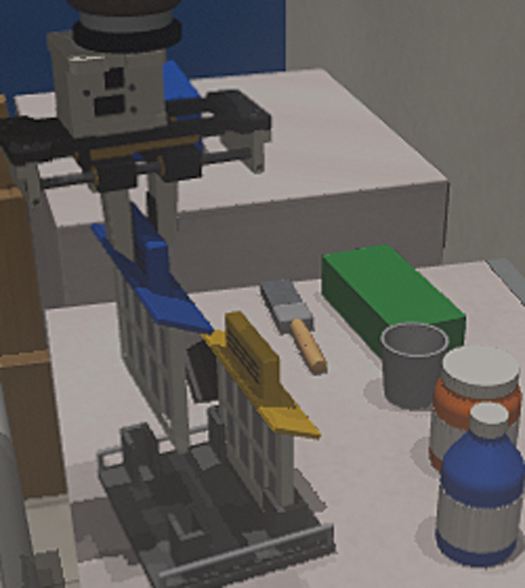

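```bash
python3 - <<'E'
from h import *
im=cv2.imread("pics/top1.png")[:,:,::-1].copy(); c=cam("top"); H=hsv(im)
bl=cv2.inRange(H,(105,120,40),(128,255,255)); bl[:, :]=bl
cs=[k for k in cv2.findContours(bl,cv2.RETR_EXTERNAL,cv2.CHAIN_APPROX_NONE)[0] if cv2.contourArea(k)>60]
for k in cs: print(cv2.boundingRect(k),cv2.contourArea(k))
t=np.array([0.42702652,-0.05495415,0.3683438]); o=t+[0,0,.0188-.161]
M=R.from_euler('z',6.3,degrees=True).as_matrix()
# expected cover bottom/top corners with nominal grasp
a=np.radians(25)
for cn in("top","side"):
  cc=cam(cn); pts=[]
  for sy in(-.089,.089):
    for sx in(-.023,.023):
        pts.append(o+M@np.array([sx*np.cos(a),sy,.1265-sx*np.sin(a)]))   # top face approx .1265
  print(cn,np.round(proj(cc,pts),1).tolist())
  print(" blade bottom ends",np.round(proj(cc,[o+M@np.array([0,s,0]) for s in(-.075,.075)]),1).tolist())
s=im[300:420,290:470,::-1]; 
s2=cv2.imread("pics/side1.png")[150:300,180:270]
A=cv2.resize(s,None,fx=3,fy=3,interpolation=cv2.INTER_CUBIC); B=cv2.resize(s2,None,fx=2.4,fy=2.4,interpolation=cv2.INTER_CUBIC)
out=np.zeros((360,A.shape[1]+B.shape[1],3),np.uint8); out[:,:A.shape[1]]=A; out[:,A.shape[1]:]=B
cv2.imwrite("pics/cropD.png",out); print(out.shape)
E
```

```text
(313, 357, 53, 38) 1553.0
(422, 349, 26, 10) 145.5
(415, 183, 43, 43) 917.0
top [[453.5, 382.8], [447.0, 349.7], [314.5, 397.6], [311.6, 363.7]]
 blade bottom ends [[422.7, 361.1], [322.8, 371.3]]
side [[223.9, 210.6], [250.9, 216.4], [192.2, 164.9], [216.1, 171.0]]
 blade bottom ends [[238.7, 276.7], [211.9, 233.0]]
(360, 756, 3)
```

View pics/cropD.png

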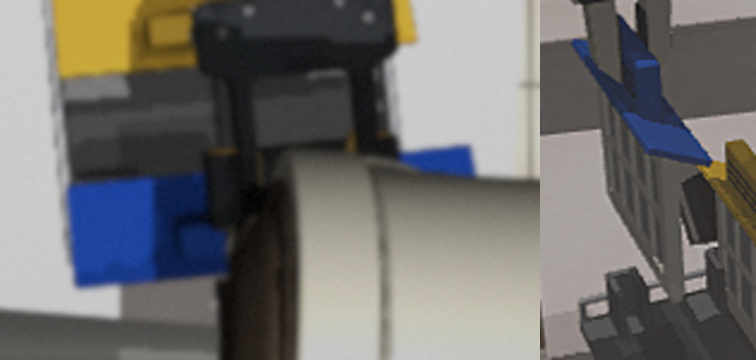

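```bash
python3 - <<'E'
from h import *
g=cv2.cvtColor(cv2.imread("pics/side1.png"),cv2.COLOR_BGR2GRAY); cc=cam("side")
o=np.array([0.42702652,-0.05495415,0.3683438+.0188-.161]); M=R.from_euler('z',6.3,degrees=True).as_matrix()
for z in(.1,.08,.06,.04,.02,.01):
    P=proj(cc,[o+M@np.array([x,-.075,z]) for x in(-.0055,.0055)]); r=int(round(P[:,1].mean()))
    print(z,r,np.round(P[:,0],1),list(zip(range(220,250),g[r,220:250].tolist()))[::1] if 0 else g[r,222:250].tolist())
E
```

```text
0.1 224 [232.1 238.9] [64, 66, 83, 89, 72, 60, 68, 76, 77, 85, 86, 88, 85, 85, 85, 86, 84, 88, 87, 60, 55, 40, 39, 44, 42, 37, 34, 109]
0.08 235 [232.8 239.5] [66, 60, 65, 80, 79, 79, 77, 72, 76, 79, 87, 88, 85, 87, 87, 88, 58, 78, 88, 68, 47, 42, 45, 45, 45, 42, 43, 43]
0.06 246 [233.5 240.1] [75, 65, 60, 69, 86, 91, 68, 60, 74, 76, 82, 86, 86, 85, 86, 85, 77, 167, 120, 51, 55, 83, 88, 52, 43, 45, 44, 45]
0.04 257 [234.2 240.7] [172, 143, 87, 69, 69, 139, 114, 74, 61, 73, 75, 84, 87, 87, 85, 84, 79, 116, 161, 167, 164, 164, 163, 162, 164, 172, 123, 59]
0.02 267 [234.9 241.3] [46, 80, 155, 148, 143, 143, 143, 124, 90, 82, 83, 84, 86, 85, 85, 85, 85, 78, 143, 172, 171, 168, 166, 165, 164, 165, 176, 82]
0.01 272 [235.2 241.6] [51, 55, 48, 86, 158, 167, 163, 162, 164, 171, 145, 93, 86, 89, 92, 89, 89, 86, 79, 47, 42, 44, 45, 72, 78, 80, 82, 74]
```

```bash
cat >> h.py <<'E'
YAW=-3.65; RD=R.from_euler('z',YAW,degrees=True).as_matrix(); O=np.array([.5230,.2166,.095]); A25=np.radians(25)
ax=RD@[np.sin(A25),0,-np.cos(A25)]; px=RD@[np.cos(A25),0,np.sin(A25)]; py=RD@[0,1,0]; QT=quat(YAW,25)
def tcp(d,u=0,v=0): return O+RD@[u,v,0]+ax*(d-.161+manip.grip_depth)
def F(n=3):
    f=[]
    for _ in range(n): f.append(manip.current_force()); manip.sleep(.01)
    return np.mean(f,0)
def comp(f): return np.round([-f@ax,f@px,f@py],1)  # axial push-back, across, along
def go(d,u,v=0,vel=.03): manip.servo_line(tcp(d,u,v),QT,vel=vel)
E
python3 - <<'E'
from h import *
p=manip.current_tool_pos()
manip.servo_line(np.array([p[0],.20,p[2]+.03]),vel=.2)
manip.move_pose(tcp(-.06),QT)
go(-.012,0,vel=.12); manip.sleep(.3)
print("t",manip.current_clock(),"err",manip.current_tool_pos()-tcp(-.012))
f0=F(6); np.save("f0.npy",f0); print("tare",comp(f0))
for d in np.arange(-.004,.026,.004):
    go(d,0,vel=.06); c=comp(F(2)-f0)
    if np.abs(c).max()>3: print(d,c)
    if np.abs(c).max()>10: go(d-.01,0); break
print(d,c,manip.current_clock(),manip.current_tool_pos()-tcp(d))
cv2.imwrite("pics/top2.png",viewer.get_image("top")[:,:,::-1]);cv2.imwrite("pics/side2.png",viewer.get_image("side")[:,:,::-1])
E
```

```text
t 9.925 err [0.00019453 0.00031715 0.00078072]
tare [-1.7 -0.7 -0.3]
0.024 [ 1.  -0.5  0.3] 12.1417 [-9.19337939e-05 -1.64934084e-04 -2.91875803e-04]
```

```bash
python3 - <<'E'
from h import *
f0=np.load("f0.npy")
def probe(u):
    go(.024,u,vel=.04); manip.sleep(.15); b=F(4)
    for d in np.arange(.027,.0411,.0015):
        go(d,u,vel=.03); c=comp(F(3)-b)
        if c[0]>6 or np.abs(c[1])>8: print("u",u,"stop",round(d,4),c,comp(F()-f0),np.round(manip.current_wrist_torque(),2)); return d
    print("u",u,"free to",d,c); return None
for u in (0,.0045,-.0045):
    if probe(u) is None: break
    go(.024,u,vel=.05)
print(manip.current_clock())
E
```

```text
u 0 stop 0.0345 [22.8 -0.7 -4. ] [22.9 -1.  -3.9] [-0.83  1.3  -0.35]
u 0.0045 stop 0.0375 [ 7.9 -0.3 -1.4] [ 7.8 -0.9 -0.9] [-0.29  1.06 -0.11]
u -0.0045 stop 0.036 [17.5 -1.9 -3.6] [17.3 -2.1 -3.6] [-0.66  1.51 -0.33]
20.6917
```

```bash
cat >> h.py <<'E'
def gp(a,w,vel=.03,v=0): manip.servo_line(tcp(a,0,v)+px*w,QT,vel=vel)
E
python3 - <<'E'
from h import *
gp(.026,.0041,vel=.06); manip.sleep(.1); b=F(4)
gp(.0365,.0041); print("in",comp(F()-b))
for w in np.arange(.0049,.0098,.0008):
    gp(.0365,w); c=comp(F()-b); print(round(w,4),c)
    if abs(c[1])>5 or c[0]>12: break
print(manip.current_clock())
E
```

```text
in [-0.1 -0.3  0.1]
0.0049 [-0.3  0.3  0. ]
0.0057 [-0.5 -0.2 -0.2]
0.0065 [-0.5 -0.1  0.3]
0.0073 [-0.6  0.1  0.6]
0.0081 [-0.6 -0.  -0. ]
0.0089 [-0.6 -0.2 -0.5]
0.0097 [ 0.1 -0.6  0. ]
23.575
```

```bash
python3 - <<'E'
from h import *
gp(.0365,.0069); manip.sleep(.1); b=F(4); print(comp(b-np.load("f0.npy")))
a=.0365
while a<.078:
    a+=.003 if a>.046 else .0015
    gp(a,.0069,vel=.04); c=comp(F(2)-b)
    if np.abs(c).max()>3: print(round(a,4),c)
    if c[0]>12 or abs(c[1])>12: break
print(round(a,4),c,manip.current_clock(),manip.current_tool_pos()-tcp(a)-px*.0069)
E
```

```text
[0.3 0.4 0.4]
0.08 [-0.3 -0.4 -0.4] 28.7583 [-4.38373329e-05 -1.14313481e-04 -1.92359029e-04]
```

```bash
python3 - <<'E'
from h import *
w=.0069; b=F(4); a=.080
while a<.107:
    a=min(a+.005,.107); gp(a,w,vel=.05); c=comp(F(2)-b)
    if c[0]>30 or abs(c[1])>15: print("stop"); break
print(round(a,4),c,manip.current_clock())
effector.open_jaws(); print("open",comp(F(2)-b))
gp(a-.045,w,vel=.15)
effector.close(10); manip.sleep(.1); print(manip.current_finger_gap(),manip.current_clock())
cv2.imwrite("pics/side3.png",viewer.get_image("side")[:,:,::-1]);
s=cv2.imread("pics/side3.png"); cv2.imwrite("pics/cropE.png",cv2.resize(s[80:300,150:350],None,fx=2.5,fy=2.5))
E
```

```text
0.107 [ 1.1 -4.6  2. ] 30.3917
open [1.7 0.6 0.3]
0.0005012794488773734 33.6583
```

View pics/cropE.png

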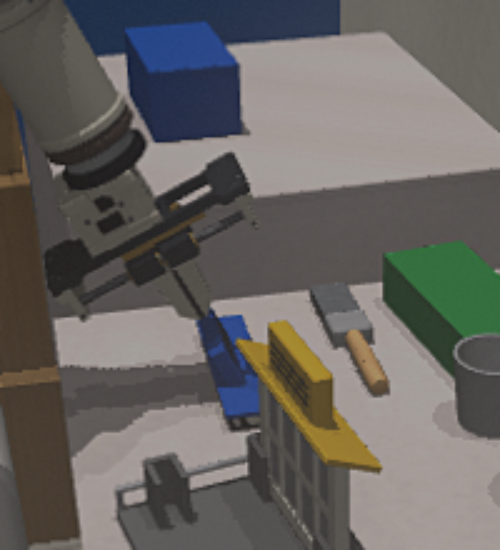

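```bash
python3 - <<'E'
from h import *
w=.0069; gp(.076,w,vel=.08); manip.sleep(.1); b=F(4); a=.076
while a<.103:
    a+=.003 if a<.093 else .001
    gp(a,w,vel=.05); c=comp(F(2)-b); print(round(a,4),c)
    if c[0]>28 or abs(c[1])>15: break
print(manip.current_clock())
gp(a-.06,w,vel=.2); manip.servo_line(manip.current_tool_pos()+[-.03,0,.1],vel=.3); manip.sleep(.2)
for n in("side","top"): cv2.imwrite(f"pics/{n}4.png",viewer.get_image(n)[:,:,::-1])
print(manip.current_clock())
s=cv2.imread("pics/side4.png")[180:280,200:300];t=cv2.imread("pics/top4.png")[260:340,140:280]
s=cv2.resize(s,None,fx=4,fy=4);t=cv2.resize(t,(350*2,400))
cv2.imwrite("pics/cropF.png",cv2.resize(np.hstack([s,t]),(800,290)))
im=cv2.imread("pics/top4.png")[:,:,::-1].copy();H=hsv(im);c=cam("top")
ct=big(cv2.inRange(H,(105,120,40),(128,255,255)),(130,250,290,350)); P=plane(c,ct,.101); print(rectxy(P))
ce=rectxy(P)[0]/1000; print("dryer frame",RD.T@(np.r_[ce,.095]-O))
E
```

```text
0.079 [-0.1 -0.7 -0. ]
0.082 [0.5 0.3 0.4]
0.085 [ 1.4 -0.1  0.9]
0.088 [ 1.8 -0.2  1.7]
0.091 [1.6 0.4 0.9]
0.094 [2.3 0.4 1.1]
0.095 [ 5.5 -0.4  0.7]
0.096 [ 6.4 -1.2  0.2]
0.097 [17.4 -1.5 -1.4]
0.098 [32.  -4.  -3.6]
36.8333
38.0833
(array([526. , 216.3]), array([ 49.3, 175.4]), np.float32(86.42))
dryer frame [ 0.00301301 -0.00010841  0.        ]
```

View pics/cropF.png

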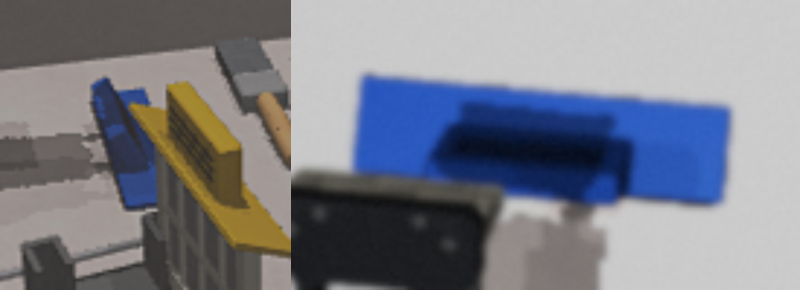

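```bash
python3 -c "
from h import *
print(manip.hand_in(),manip.current_clock())"
```

```text
the job is handed in; nothing more can be done
the job is handed in; nothing more can be done
```

The blue screen is back in the lint slot, let go of and handed in after about 38 s. The push stiffened to 32 N at the depth expected for home, and the last pictures show the cover flat and about 3 mm from the opening's centre. The judge's verdict was not returned.

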